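Casing in: close the pasted cover and hold it down

ROBOT

A 6-joint arm with a two-finger parallel gripper is mounted at the origin on the work surface. World frame = base frame: x ahead of the robot, y to its left, z up, the work surface at z = 0. Lengths are in m, angles in rad, forces in N, time in s.
With the tool pointing down it reaches from about 0.3 to 1 m from the base axis. Payload 5.1 kg.
Tool frame: the origin (TCP) lies on the centre line of the jaws, within the pads' length; the fingertips stand r.nose_length ahead of it and the grasp point (between the pads) lies 5 mm behind it (r.nose_length is the distance from the TCP to the fingertips, in m); z points along the fingers, x is the direction in which the jaws open and shut, and the axes are right-handed (so a half turn about z gives the same grasp; the last joint's range is limited). The gripper opens to 95 mm and grips with 3 to 60 N. Pads are 20 mm wide; open, the fingers measure 119 mm over their backs; the gripper's body (75 mm by 180 mm) begins 59 mm behind the grasp point.
Start: joints at [1.176, 0.124, 1.65, -0, 1.367, -0.083], TCP at [0.199, 0.619, 0.229] pointing down, gripper open.
Joint ranges: [-2.61, 2.61], [-1.02, 2.33], [0.03, 2.71], [-1.35, 4.49], [0.32, 2.68], [-2.91, 2.91]. Speed limits (rad/s): [2.57, 2.57, 3.14, 3.14, 3.14, 3.14].

INTERFACE

Orientations are given as [roll, pitch, yaw] about the fixed x, y, z axes, in that order (R = Rz(yaw) Ry(pitch) Rx(roll)).
In Python, from plant import r, grip, kinematics, readout, camera, job gives the robot as it stands. Calls block until the motion is done:
- r.move_pose(position, orientation): joint-space move of the TCP to a pose.
- r.servo_line(position, ori=None, vel=0.15): straight line of the TCP; ori=None keeps the orientation; vel is the mean speed in m/s.
- r.move_joints(angles): joint-space move.
- grip(opening, force=None): finger opening in m; force is the grip in N (None keeps the last); returns when the fingers have stopped.
- r.wait(seconds).
- kinematics.solve_ik(position, orientation): joint angles nearest the present ones, or None.
- readout.read_state(): the state.
- camera(name): name is "scene" or "top" or "wrist"; returns a dict with "frame" (400x640x3 uint8, blue, green, red), "K" (3x3 intrinsics, pixels), "distortion" ([k1, k2, p1, p2, k3] as OpenCV has them; the pictures are not rectified), "rvec" (rotation vector, rad) and "tvec" (3), from world to camera coordinates, as OpenCV has them; the wrist camera has in their place "mount" (4x4, takes a point from camera to tool coordinates, whose origin is the TCP and whose axes are the tool frame's). Camera axes: x right, y down, z forward; pixel columns grow to the right and rows downward; lengths in m; the calibration is good to about 2 mm. A picture is of the moment at which its call begins: read the wrist's pose just before it. There is no depth.
A pose or a line that the arm cannot do raises r.IKError and nothing moves.
- job.hand_in(): hands the job in, once; it reports no verdict.
The state is a dict: "time_s": time; "joints": joint angles; "joint_vel": joint speeds; "tau": joint torques, N m; "position": TCP position; "orientation": TCP orientation; "contact_force": force on the tool from outside, world axes, zero at the start; "torque": the same for the moment, N m; "grip_width": finger opening in m.
Only numpy, scipy, OpenCV 4.12 (cv2) and the standard library are available. Lean on these libraries where they do the work, as an engineer would, in place of code of your own. Each camera call takes 0.05 s, during which the arm holds its last target.

TASK

A hardback book is being cased in on its pressing board: its front cover stands open, and the top endpaper and the inside of the cover are pasted. With your fingertips, push the cover over from its outer side, gently, until it is fully closed on the pages, then press down on the middle of it with light hand pressure (about 10 N) and finish while still holding it pressed so that the paste takes. Do not grip or lift anything, do not touch the pasted faces, do not shift the book, and leave the other things on the bench alone.

Things in the scene. Friction and masses are not known exactly. Their poses are not given: they have to be found in the camera images.
- pressing_board: plywood pressing board, 300 (x) x 220 (y) x 12 mm thick, fixed to the bench; origin at the centre of its underside, on the bench top
- book: hardback book lying on its back cover on the pressing board, loose, about 0.85 kg, spine (black cloth) on its +y side, pages' open edge on its -y side. 216 mm along x (hinge direction) and 156 mm along y, 34.5 mm thick when closed. Origin at the centre of its underside (12 mm above the bench), z up
- front_cover (a joint): angle a of the front cover, rad: 0 fully closed on the pages, pi/2 straight up, larger leans out over the spine side (to 2.4); starts at 1.25 to 2.0. The stiff hinge (0.12 N m of friction) keeps the cover wherever it is left; a push of 1 to 2 N near its free edge turns it. From the hinge the cover runs along -cos(a) of the book's y and +sin(a) of z; its outer face looks along +sin(a) y, +cos(a) z
- cover_lining: pasted, off-white inner face of the front cover, the innermost 1 mm of its thickness, kept 3 mm inside the board's edges; turns with the cover, origin on the hinge line at the middle of its length; not to be touched
- endpaper: pasted, off-white top sheet on the pages, 208 x 146 mm, its top 29.5 mm above the book's underside (41.5 mm above the bench); lies on the pages; origin at the centre of its underside; not to be touched
- cover_hinge (a point): middle of the cover's hinge line, on its inner face, 43 mm above the bench, 74 mm towards the book's +y and 31 mm above the book's origin; the hinge line runs along the book's x. Does not move when the cover turns (sinks with the pages by up to 6 mm when pressed)
- cover_edge (a point): middle of the cover's free edge, on its outer face. The cover is a rigid blue-grey board with a black cloth strip along the joint, 216 mm along the hinge, 152 mm from hinge to free edge, 3.5 mm thick, about 0.1 kg
- cover_middle (a point): middle of the cover's outer face, 78 mm from the hinge: where to press; 46.5 mm above the bench when closed. The fresh pages under it give: the closed cover sinks about 1 mm for every 6 N pressed on it, 6 mm at most
- paste_jar: white glass jar with steel lid, 76 mm diameter, 95 mm high, standing; origin at the centre of its underside; leave alone
- tape_roll: beige roll of tape lying flat, 100 mm outside diameter, 25 mm high; origin at the centre of its underside; leave alone
- paste_brush: round paste brush lying along its x, 185 mm long, 24 mm high; origin under the start of its ferrule, 115 mm from the handle's end; leave alone
- bone_folder: ivory-coloured flat bone folder, 132 x 24 x 5 mm, lying along its x; origin near its centre, on the underside; leave alone

How it is judged:
At the end, for the whole second after the job is handed in: the cover is fully closed (joint below 0.03 rad) and the fingertips press on it with 3 to 30 N, within 45 mm of the middle of the cover; the book lies within 20 mm of where it was (value of joint front_cover below 0.03 rad and contact force between the fingers and book between 3 and 30 N and horizontal distance between the grasp point and cover_middle below 0.045 m and distance of each of book, cover_hinge from where it was at the start of the episode below 0.02 m); the arm keeps its last pose, push and grip.
It fails at once if a pasted face is touched (contact force between any of the fingers, the arm and cover_lining above 0.3 N or contact force between any of the fingers, the arm and endpaper above 0.3 N).
It fails at once if the book is lifted, tipped, or shifted by more than 30 mm (height (world z) of book above 0.022 m or angle between book's own z axis and vertical above 0.1 rad or distance of any of book, cover_hinge from where it was at the start of the episode above 0.03 m).
It fails at once if the cover is slammed (faster than 4 rad/s) (velocity of joint front_cover below -4 rad/s).
It fails at once if the book is pressed harder than 60 N (contact force between the fingers and book above 60 N).
It fails at once if another thing on the bench is moved by more than 20 mm (distance of any of paste_jar, tape_roll, paste_brush, bone_folder from where it was at the start of the episode above 0.02 m).
It also fails if it takes over 43 s, if anything falls off the work surface, if the arm or the gripper's body presses on something with over 40 N, if the wrist force passes 120 N, or if a joint passes its speed limit or range.

## Working session

There is one attempt and no reset: what is moved stays moved. The work goes in short steps, each a Python script; the robot and the scene stay as the last script left them, time stands still between calls to the robot, and variables do not carry over. Pictures are saved under pics/ and viewed, and the job is handed in when it is done.

```bash
mkdir -p pics; python3 - <<'E'
from plant import r, grip, kinematics, readout, camera, job
import cv2,pickle
s=readout.read_state();print(s,r.nose_length)
d={}
for n in("scene","top","wrist"):
    c=camera(n);d[n]=c;cv2.imwrite(f"pics/{n}0.png",c["frame"])
    print(n,{k:v for k,v in c.items() if k!="frame"})
pickle.dump(d,open("c0.pkl","wb"))
E
```

```text
{'time_s': 0.0, 'joints': array([ 1.17641635e+00,  1.24481834e-01,  1.65164181e+00, -6.32225798e-06,
        1.36750568e+00, -8.26270615e-02]), 'joint_vel': array([-0.0008673 ,  0.00235739,  0.00043531,  0.00119673,  0.00083776,
       -0.00225071]), 'tau': array([-2.69426209e-04, -4.17599452e+01, -3.59938610e+01,  7.73992552e-02,
        4.90879279e-02, -1.57839122e-04]), 'position': array([0.19918605, 0.61809386, 0.22742111]), 'orientation': array([-3.14143073e+00,  2.03023836e-03,  1.25904486e+00]), 'contact_force': array([-0.82199235, -0.16428305, -0.78812981]), 'torque': array([-0.01867896,  0.0005422 ,  0.0009732 ]), 'grip_width': 0.09483926693891932} 0.014
scene {'K': array([[464.86148986,   0.        , 319.96447061],
       [  0.        , 464.86148986, 198.38695015],
       [  0.        ,   0.        ,   1.        ]]), 'distortion': array([0.02039027, 0.        , 0.        , 0.        , 0.        ]), 'rvec': array([ 1.25122447,  2.49287847, -0.76149202]), 'tvec': array([ 0.34199377, -0.34009826,  1.40251129])}
top {'K': array([[460.87056982,   0.        , 322.17741064],
     
[... 199 characters left out ...]
y([ 2.17449896, -2.17112892,  0.08939207]), 'tvec': array([-0.00410134,  0.59453872,  1.12565263])}
wrist {'K': array([[302.42057759,   0.        , 320.94425281],
       [  0.        , 302.42057759, 196.79571841],
       [  0.        ,   0.        ,   1.        ]]), 'distortion': array([0.01926958, 0.        , 0.        , 0.        , 0.        ]), 'mount': array([[ 9.99999999e-01, -3.94484595e-05,  1.33362920e-05,
         1.73135073e-03],
       [ 3.46781194e-05,  9.66211505e-01,  2.57750511e-01,
        -7.15371093e-02],
       [-2.30535394e-05, -2.57750511e-01,  9.66211506e-01,
        -1.54580635e-01],
       [ 0.00000000e+00,  0.00000000e+00,  0.00000000e+00,
         1.00000000e+00]])}
```

```bash
ls -la
```

```text
total 2264
drwxr-xr-x  3 agent agent    4096 Dec  6 18:17 .
drwxr-xr-x 23 root  root     4096 Dec  6 18:17 ..
-rw-r--r--  1 agent agent 2305297 Dec  6 18:17 c0.pkl
drwxr-xr-x  2 agent agent    4096 Dec  6 18:17 pics
```

View pics/scene0.png

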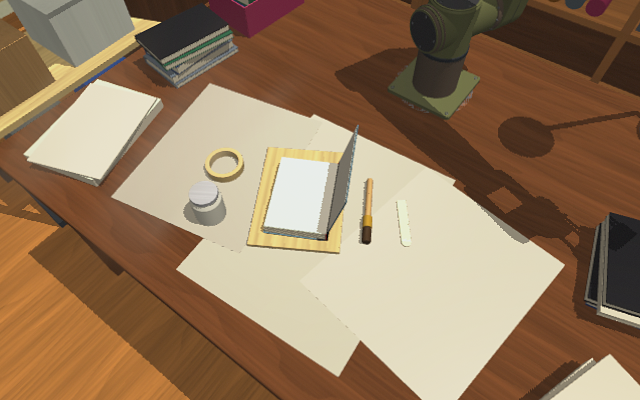

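View pics/top0.png

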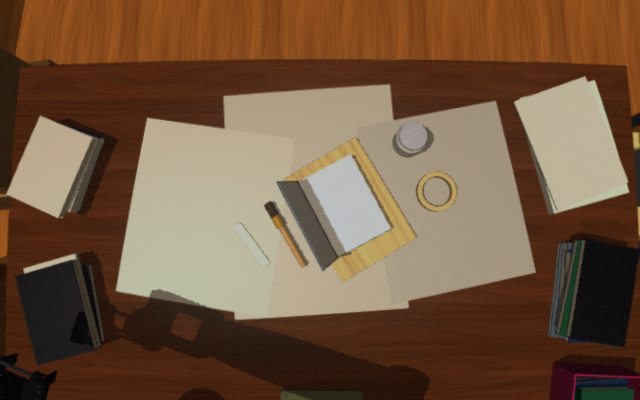

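View pics/wrist0.png

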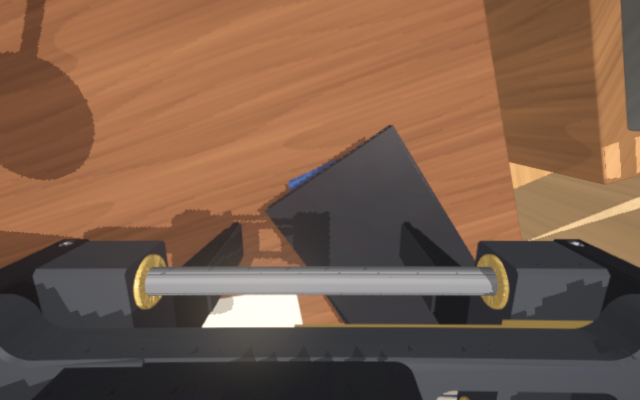

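The scene and top views show the book in the middle of the bench with its cover standing open. In the top view the cover spans about (278,181) to (337,270). The brush and bone folder lie on the spine side, and the jar and tape on the far side. I'll enlarge both views to read off corners.

```bash
python3 - <<'E'
import cv2
a=cv2.imread("pics/top0.png")[120:300,220:460];cv2.imwrite("pics/top0c.png",cv2.resize(a,None,fx=3.3,fy=3.3,interpolation=cv2.INTER_CUBIC))
a=cv2.imread("pics/scene0.png")[110:260,235:425];cv2.imwrite("pics/scene0c.png",cv2.resize(a,None,fx=4,fy=4,interpolation=cv2.INTER_CUBIC))
E
```

```text
(no output)
```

View pics/top0c.png

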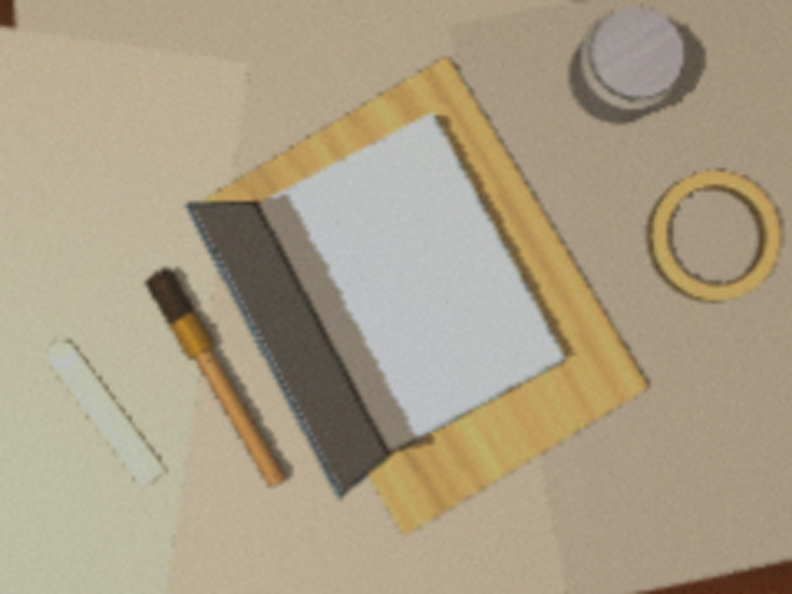

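View pics/scene0c.png

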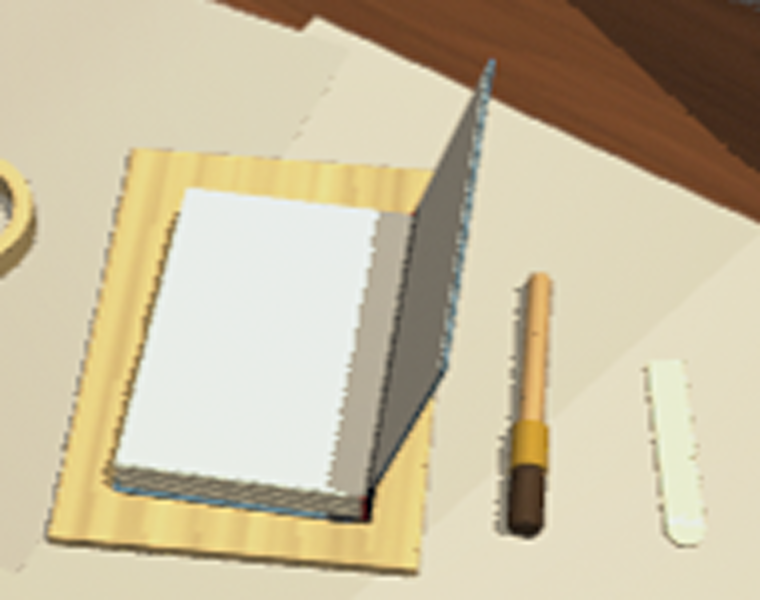

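```bash
cat > fit.py <<'E'
import numpy as np,cv2,pickle
from scipy.optimize import least_squares
d=pickle.load(open("c0.pkl","rb"))
def proj(n,P): 
    c=d[n];return cv2.projectPoints(np.array(P,float),c["rvec"],c["tvec"],c["K"],c["distortion"])[0][:,0]
def px(n,p):
    o,s=((220,120),3.3) if n=="top" else ((235,110),4)
    return (np.array(p)+.5)/s-.5+o
# kind,x,y
obs=[("top","E",.108,0,(190,204)),("top","E",-.108,0,(340,497)),("top","H",.108,0,(262,203)),("top","H",-.108,0,(388,453)),
("top","P",.104,0,(438,114)),("top","P",-.104,0,(567,354)),
("scene","E",-.108,0,(491,62)),("scene","E",.108,0,(444,372)),("scene","H",-.108,0,(414,212)),("scene","H",.108,0,(369,488)),
("scene","P",-.104,0,(188,187)),("scene","P",.104,0,(117,465))]
def pt(q,k,x):
    X,Y,w,a,e=q
    if k=="E": l=np.array([x,.074-.152*np.cos(a),.043+.152*np.sin(a)])
    if k=="H": l=np.array([x,.074,.043])
    if k=="P": l=np.array([x,e,.0415])
    c,s=np.cos(w),np.sin(w)
    return [X+c*l[0]-s*l[1],Y+s*l[0]+c*l[1],l[2]]
def res(q): return np.concatenate([proj(n,[pt(q,k,x)])[0]-px(n,p) for n,k,x,_,p in obs])
f=least_squares(res,[.55,.0,.5,1.9,-.073],loss="soft_l1")
if __name__=="__main__":
    print(f.x);print(f.fun.reshape(-1,2).round(1))
    # bench objects by plane intersection from top
    def ray(n,uv,z):
        c=d[n];R=cv2.Rodrigues(c["rvec"])[0];v=cv2.undistortPoints(np.array([[uv]],float),c["K"],c["distortion"])[0,0]
        w=R.T@np.array([*v,1]);C=-R.T@c["tvec"];return (C+w*(z-C[2])/w[2]).round(3)
    for nm,p,z in[("brush tip",(157,280),.012),("brush end",(280,482),.012),("folder",(60,345),.005),("folder",(155,480),.005),("jar",(638,55),.095),("tape",(715,235),.025)]:
        print(nm,ray("top",px("top",p),z))
    X,Y,w,a,e=f.x;c,s=np.cos(w),np.sin(w)
    for nm,p in (("hinge",(0,.074)),("mid",(0,-.004)),("spine",(0,.078))): print(nm,X+c*p[0]-s*p[1],Y+s*p[0]+c*p[1])
E
python3 fit.py
```

```text
[ 0.56347452 -0.05747114  0.4862587   1.84413347 -0.07509947]
[[-1.  -0.8]
 [ 0.3  0.1]
 [-1.8 -1.4]
 [ 0.9  0.7]
 [-1.2 -0.7]
 [-0.4  0.7]
 [ 0.3 -1.3]
 [ 0.1 -0.8]
 [ 0.3 -1.3]
 [-1.   2.7]
 [-0.4 -0.2]
 [-0.6 -1.1]]
brush tip [0.565 0.136 0.012]
brush end [0.412 0.041 0.012]
folder [0.515 0.211 0.005]
folder [0.412 0.137 0.005]
jar [ 0.723 -0.22   0.095]
tape [ 0.599 -0.29   0.025]
hinge 0.5288927241102679 0.007951325207998391
mid 0.5653438038064864 -0.06100749430756414
spine 0.5270234379720002 0.011487674926745198
```

```bash
cat > h.py <<'E'
import numpy as np
from plant import r, grip, kinematics, readout, camera, job
X,Y,W=0.5635,-0.0575,0.486
c,s=np.cos(W),np.sin(W)
ORI=[np.pi,0,W]
def w(y,ztip,x=0): return [X+c*x-s*y,Y+s*x+c*y,ztip+r.nose_length]
def st(tag=""):
    q=readout.read_state();p=q["position"];dx=p[0]-X;dy=p[1]-Y
    print(tag,"t%.2f"%q["time_s"],"book x%.3f y%.3f ztip%.4f"%(c*dx+s*dy,-s*dx+c*dy,p[2]-r.nose_length),"F",q["contact_force"].round(1));return q
E
python3 - <<'E'
from h import *
import cv2
grip(0.0,20)
print(kinematics.solve_ik(w(.18,.153),ORI))
r.move_pose(w(.18,.153),ORI);st()
for n in("scene","top"): cv2.imwrite(f"pics/{n}1.png",camera(n)["frame"])
a=cv2.imread("pics/scene1.png")[60:260,235:475];cv2.imwrite("pics/scene1c.png",cv2.resize(a,None,fx=3,fy=3))
E
```

```text
[ 9.93578372e-02 -1.90901994e-01  2.06261575e+00 -4.44089210e-16
  1.26987890e+00 -3.86642163e-01]
 t3.78 book x0.000 y0.181 ztip0.1532 F [-0.8  0.6 -0.5]
```

View pics/scene1c.png

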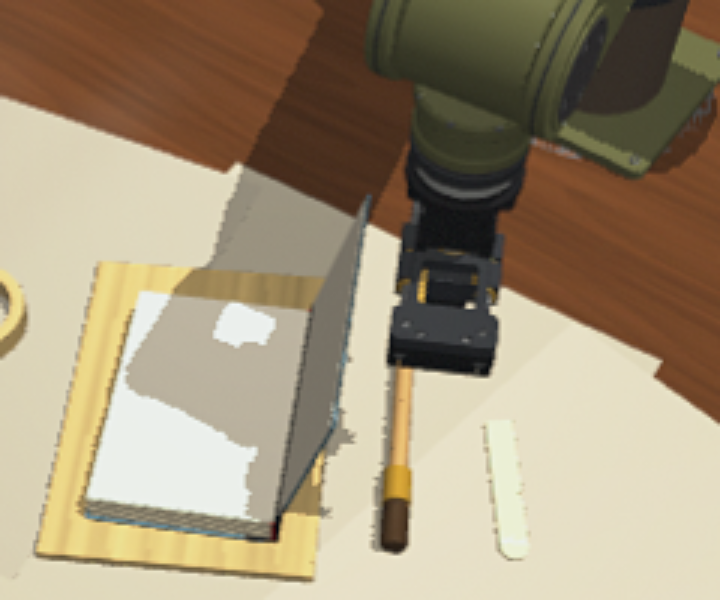

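The gripper (crop about (440,330)) stands on the spine side, clear of the cover, whose top edge runs about (370,200) to (335,420). Next I push the cover upright and check.

```bash
python3 - <<'E'
from h import *
import cv2
for y in (.14,.125,.11,.10,.0875):
    r.servo_line(w(y,.153),ori=ORI,vel=.08);st()
cv2.imwrite("pics/scene2.png",camera("scene")["frame"])
a=cv2.imread("pics/scene2.png")[60:260,235:475];cv2.imwrite("pics/scene2c.png",cv2.resize(a,None,fx=3,fy=3))
E
```

```text
t4.53 book x-0.000 y0.140 ztip0.1529 F [-0.1 -0.2  0.6]
 t4.88 book x0.000 y0.125 ztip0.1530 F [-0.3 -0.4 -0.1]
 t5.22 book x-0.000 y0.109 ztip0.1530 F [-0.5 -0.2 -0.5]
 t5.49 book x-0.000 y0.100 ztip0.1530 F [ 0.9  0.4 -0.1]
 t5.80 book x-0.000 y0.087 ztip0.1529 F [ 0.6 -0.3 -0.1]
```

View pics/scene2c.png

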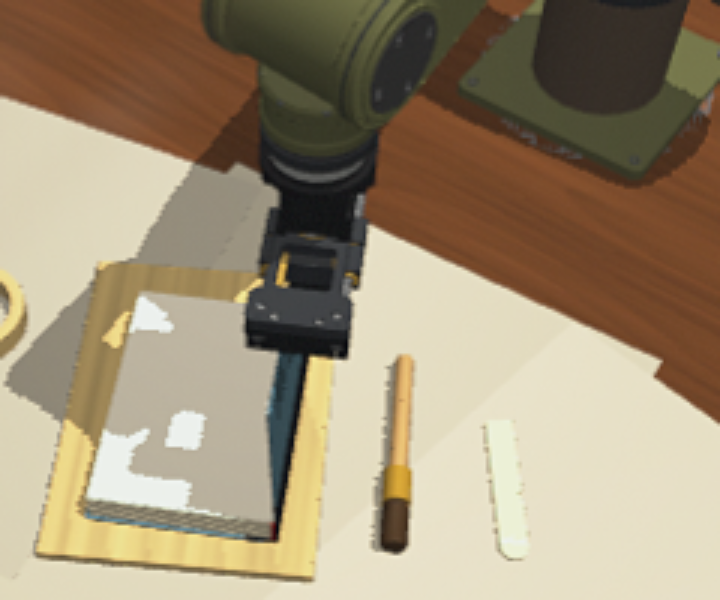

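The cover is now about vertical: its outer face shows at (290,430), and the fingers are on the outer side. The book has not moved. I'll follow the arc down next.

```bash
python3 - <<'E'
from h import *
import cv2
for a in np.arange(1.5,.2,-.13):
    rr=.088+.022*a/1.57; t=.0035
    y=.074-rr*np.cos(a)+t*np.sin(a)+.010; z=.043+rr*np.sin(a)+t*np.cos(a)
    r.servo_line(w(y,z),ori=ORI,vel=.06);st("a%.2f"%a)
cv2.imwrite("pics/scene3.png",camera("scene")["frame"])
a=cv2.imread("pics/scene3.png")[60:260,235:475];cv2.imwrite("pics/scene3c.png",cv2.resize(a,None,fx=3,fy=3))
E
```

```text
a1.50 t6.13 book x-0.000 y0.079 ztip0.1519 F [-0.3 -0.8  0.1]
a1.37 t6.52 book x-0.000 y0.066 ztip0.1485 F [ 0.4 -0.5 -0.4]
a1.24 t6.90 book x-0.000 y0.053 ztip0.1435 F [ 0.2  1.  -0.6]
a1.11 t7.28 book x-0.000 y0.041 ztip0.1369 F [-0.1 -0.7 -0.3]
a0.98 t7.65 book x-0.000 y0.030 ztip0.1289 F [-0.6 -0.4  0.1]
a0.85 t8.02 book x-0.000 y0.021 ztip0.1198 F [ 0.1 -0.3  0.3]
a0.72 t8.38 book x-0.000 y0.013 ztip0.1097 F [ 0.5  0.3 -0.2]
a0.59 t8.74 book x-0.000 y0.006 ztip0.0988 F [-0.7 -0.5 -0.3]
a0.46 t9.10 book x-0.000 y0.001 ztip0.0873 F [-0.5 -0.7  0.7]
a0.33 t9.45 book x-0.000 y-0.002 ztip0.0755 F [-0.1  0.2  0.2]
```

View pics/scene3c.png

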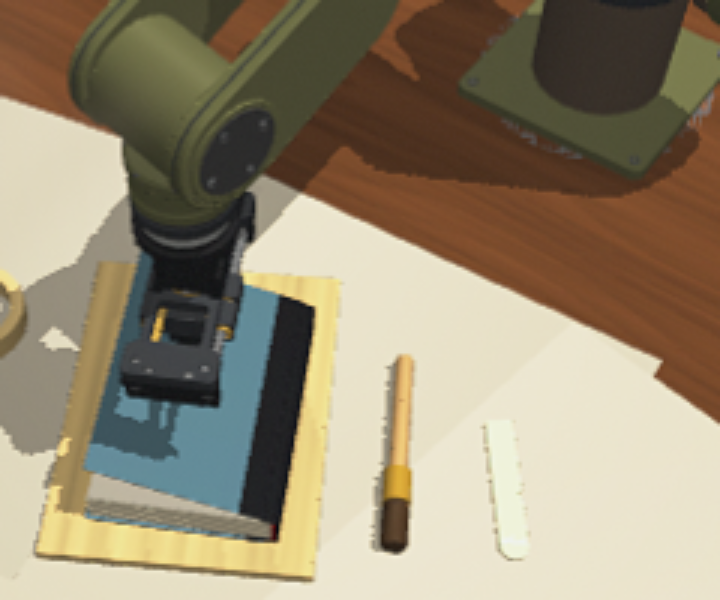

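The cover is nearly closed, with its near corner at about (88,470), and the fingertips are on its blue outer face. Next I lower straight down with force feedback.

```bash
python3 - <<'E'
from h import *
import cv2
def fz(): return np.mean([ (r.wait(.03),readout.read_state()["contact_force"][2])[1] for _ in range(6)])
f0=fz();print("f0",f0)
for z in(.065,.056,.049): r.servo_line(w(-.004,z),ori=ORI,vel=.03)
st()
z=.049
while z>.040:
    z-=.0005; r.servo_line(w(-.004,z),ori=ORI,vel=.01)
    f=fz();print("%.4f %.2f"%(z,f))
    if f>9.0: break
q=st()
for n in("scene","top"): cv2.imwrite(f"pics/{n}4.png",camera(n)["frame"])
a=cv2.imread("pics/scene4.png")[60:260,235:475];cv2.imwrite("pics/scene4c.png",cv2.resize(a,None,fx=3,fy=3))
a=cv2.imread("pics/top4.png")[120:300,220:460];cv2.imwrite("pics/top4c.png",cv2.resize(a,None,fx=3.3,fy=3.3))
E
```

```text
f0 -0.14355770304584622
 t11.07 book x-0.000 y-0.004 ztip0.0486 F [ 0.   0.  -0.6]
0.0485 -0.12
0.0480 -0.04
0.0475 0.30
0.0470 0.13
0.0465 1.30
0.0460 3.56
0.0455 5.24
0.0450 6.66
0.0445 8.19
0.0440 9.63
 t15.57 book x0.000 y-0.004 ztip0.0451 F [-3.5  0.8 10.5]
```

View pics/scene4c.png

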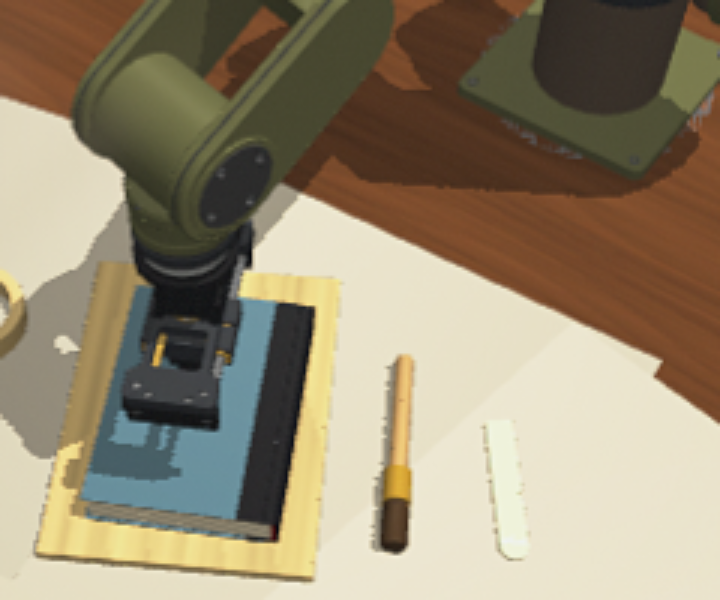

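View pics/top4c.png

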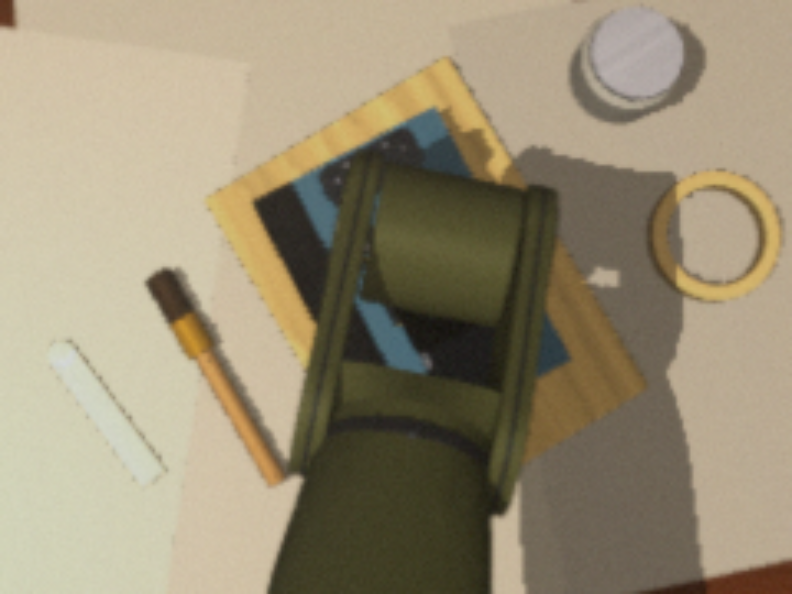

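The cover lies flat and closed: its edges are parallel to the block in the scene crop, and the corner at (85,505) sits on the pages. Book, brush, folder, jar and tape are where they were. I'll check that the force is steady, then hand in.

```bash
python3 - <<'E'
from h import *
for _ in range(5): r.wait(.2);st()
F=[(r.wait(.03),readout.read_state()["contact_force"])[1] for _ in range(10)];m=np.mean(F,0);print(m)
if 6<m[2]<16: print(job.hand_in())
E
```

```text
t15.87 book x0.000 y-0.004 ztip0.0451 F [-4.  -0.1  9.3]
 t16.07 book x0.000 y-0.004 ztip0.0451 F [-3.7  0.6  9.3]
 t16.27 book x0.000 y-0.004 ztip0.0451 F [-4.2  1.1  8.9]
 t16.47 book x0.000 y-0.004 ztip0.0451 F [-3.8  0.4  9.5]
 t16.67 book x0.000 y-0.004 ztip0.0451 F [-4.3  0.3  9.4]
[-4.17049798  0.48748805  9.48712544]
the job is handed in; nothing more can be done
None
```

I closed the cover and handed the job in at about 17 s, with the fingertips still pressing on the middle of it.

With the gripper shut, I located the book from the top and scene pictures, to within about 3 mm. I then pushed the cover over from its outer side at 0.06–0.08 m/s and followed its arc down onto the pages. The last few millimetres were lowered in 0.5 mm steps until the force reached about 10 N.

**Pressing force:** it held steady at about 9.5 N downward, with about 4 N sideways reading as well. The pressing point was my estimate of the cover's middle.

**Cover closed:** contact began at a fingertip height of 46.5 mm, as expected for a closed cover. It sank about 1.4 mm under the load, which fits fully closed. The pictures also show it lying flat. I had no direct reading of the hinge angle.

**Book and other things:** by eye in the last pictures, the book, jar, tape, brush and folder were where they started. The arm hid part of the book in the top view. No check failed, and the hand-in gave no verdict.

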